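# Make up a row of three perfume bottles and hold it squeezed for banding

### The arm

A 6-joint arm with a two-finger parallel gripper is mounted at the origin on the work surface. World frame = base frame: x ahead of the robot, y to its left, z up, the work surface at z = 0. Lengths are in m, angles in degrees, forces in N, time in s.
With the tool pointing down it reaches from about 0.4 to 0.825 m from the base axis. Payload 7 kg.
Tool frame: the origin (TCP) lies midway between the tips of the shut fingers; the grasp point (between the pads) lies r.grip_depth behind it (r.grip_depth is the distance from the TCP to the grasp point, in m); z points along the fingers, y is the line along which they close (so a half turn about z gives the same grasp; the last joint's range is limited). The gripper opens to 88 mm and grips with 3 to 60 N. Pads are 19 mm wide; open, the fingers measure 130 mm over their backs; the gripper's body (78 mm by 193 mm) begins 47 mm behind the grasp point.
Start: joints at [84.632, 20.546, 0.682, 0, -70.136, -16.507], TCP at [0.252, 0.626, 0.227] pointing down, gripper open.
Joint ranges: [-176.03, 176.03], [-82.01, 121.73], [-58.28, 71.71], [-173.87, 95.51], [-174.79, -0.11], [-173.66, 173.66]. Speed limits (degrees/s): [136.94, 136.94, 172.46, 180, 180, 180].

### API

Orientations are given as [roll, pitch, yaw] about the fixed x, y, z axes, in that order (R = Rz(yaw) Ry(pitch) Rx(roll)).
In Python, from plant import r gives the robot as it stands.
- The arm moves only by the tool hand_motion, called in YAML: its name, and indented under it one key for each argument. Schema: {"type":"object","properties":{"motion":{"type":"array","items":{"type":"array","prefixItems":[{"type":"array","items":{"type":"number"},"minItems":3,"maxItems":3},{"type":"array","items":{"type":"number"},"minItems":3,"maxItems":3}],"minItems":2,"maxItems":2},"minItems":1,"maxItems":12},"aperture":{"type":"number"},"clamp_n":{"type":"number"},"only":{"type":"string"},"quiet":{"type":"boolean"},"lines":{"type":"string"}},"required":["motion"],"additionalProperties":false}. motion is a list of rows, 1 to 12 of them, each written [[dx, dy, dz], [rx, ry, rz]]: dx, dy, dz in normalised numbers (1 is 0.4 m), then a rotation vector rx, ry, rz in shares of 180 degrees (1.0 is 180 degrees); each row is the pose to reach, as a shift and turn from the pose commanded when the call began, along the tool's axes at that moment; what a row does not reach only later rows make up. A row lasts 1/12 s, in which the tool goes at most 0.0417 m and 7.16 degrees, less where a joint would pass 70% of its speed; a pose out of reach is approached as far as the arm can. aperture is the finger opening in m, set as the call begins (left out keeps the last). The fingers move at their own pace and stop on an object; clamp_n is the grip in N (left out, the last holds). Time passes only in rows, so rows that do not move let the fingers close. The tool returns the time, the measured TCP pose, the force, the opening and the grip force at its end. only (a regular expression) keeps the lines of the reply that match it, lines (a string "A,B") keeps lines A to B, and quiet returns only ok. Input that does not fit is refused with a message, and nothing moves.
- r.get_state(): the state, without advancing time (a new reading comes with each control period).
- r.capture(name): name is "side" or "top"; returns a dict with "frame" (400x640x3 uint8, red, green, blue), "z_map" (400x640 float32, m along the optical axis (not along the pixel's ray), 0 where there is no reading), "fx", "fy", "cx", "cy" (pixels), "cam_to_world" (4x4, takes a point from camera to world coordinates). Camera axes: x right, y down, z forward; pixel columns grow to the right and rows downward; lengths in m; the calibration is good to about 2 mm. A picture is of the moment at which its call begins.
- r.close_job(): hands the job in; it is judged then, once.
The state is a dict: "time_s": time; "joints": joint angles; "qd": joint speeds; "joint_torque": joint torques, N m; "tcp_pos": TCP position; "eef_rot": TCP orientation; "contact_force": force on the tool from outside, world axes, zero at the start; "moment": the same for the moment, N m; "gripper_width": finger opening in m; "gripper_force": force on a finger pad.
Only numpy, scipy, OpenCV 4.12 (cv2) and the standard library are available. Lean on these libraries where they do the work, as an engineer would, in place of code of your own. Each camera call takes 0.05 s, during which the arm holds its last target. There are 200 camera calls.

### The job

Make up a gift set in the banding jig: add square perfume bottles to the one already standing in its channel until exactly three stand there in a row, then push the spring-return pusher by its black post until the three bottles are pressed tight against one another and the end stop, with about 10 N on the row. Finish while still holding the pusher there, so that the band can be put on (let go and it springs back); squeeze gently, never over 30 N on the stop, and leave the fourth square bottle and all the other things on the table standing where they are.

Things in the scene. Friction and masses are not known exactly. Their poses are not given: they have to be found in the camera images.
- bottle_a: square-bodied amber glass perfume bottle, 150 g nominal (hidden, about 120 to 195 g): body 40 x 40 mm and 70 mm tall, above it a square black cap 24 x 24 mm and 28 mm tall with its sides parallel to the body (98 mm in all). Origin at the centre of the underside, x and y along its sides, z up. Four alike; starts on the table among other containers.
- bottle_b: square-bodied amber glass perfume bottle, 150 g nominal (hidden, about 120 to 195 g): body 40 x 40 mm and 70 mm tall, above it a square black cap 24 x 24 mm and 28 mm tall with its sides parallel to the body (98 mm in all). Origin at the centre of the underside, x and y along its sides, z up. Four alike; starts on the table among other containers.
- bottle_c: square-bodied amber glass perfume bottle, 150 g nominal (hidden, about 120 to 195 g): body 40 x 40 mm and 70 mm tall, above it a square black cap 24 x 24 mm and 28 mm tall with its sides parallel to the body (98 mm in all). Origin at the centre of the underside, x and y along its sides, z up. Four alike; starts on the table among other containers.
- bottle_d: square-bodied amber glass perfume bottle, 150 g nominal (hidden, about 120 to 195 g): body 40 x 40 mm and 70 mm tall, above it a square black cap 24 x 24 mm and 28 mm tall with its sides parallel to the body (98 mm in all). Origin at the centre of the underside, x and y along its sides, z up. Four alike; this one already stands in the jig channel near the stop.
- jig: fixed aluminium banding jig, base plate 110 x 290 mm, its top (the channel floor) 6 mm above the table. Origin at table height at mid-channel; y runs along the channel from pusher to stop, x across, z up. Channel 50 mm wide between two low rails (tops 20 mm above the table), 185 mm long: stop face at y = +92.5 mm, pusher face at y = -92.5 mm at rest.
- stop: fixed aluminium end stop at the +y end of the jig channel, 62 mm wide, 12 mm thick, top 68 mm above the table. Origin in the middle of its face that looks down the channel (to -y), at the channel floor; axes as the jig.
- pusher (a joint): travel of the pusher towards the stop (m): 0 = at rest, back; 0.10 = end of slide; 0.065 = three 40 mm bottles closed up against the stop. A spring pushes it back with 3 N at 0 plus 60 N per m (about 7 N at 0.065); friction 0.3 N. So 10 N on the row takes a push of about 17 N. The row drags on the floor (1 to 3 N), so the stop feels slightly less.
- grip (a point): grasp point of the pusher: in the upright black post, 20 x 20 mm, that stands on the pusher 42 mm behind (-y of) its face, clear from 51 mm to 111 mm above the table; this point is on the post axis, 88 mm above the table. It moves with the pusher; axes as the jig.
- round_bottle: round amber glass bottle, 42 mm in diameter, 70 mm tall plus a round black cap, 98 mm in all; not for this job
- atomiser: slim aluminium atomiser, 28 mm in diameter, 97 mm tall with black cap; not for this job
- jar: squat amber glass jar with black lid, 48 mm in diameter, 45 mm tall; not for this job
- carton: upright white paper carton, 46 x 46 x 100 mm; not for this job
- tape: empty cardboard tape core, 96 mm in diameter, 40 mm tall; not for this job
- mug: white mug, 76 mm in diameter, 85 mm tall; not for this job
Mind the look-alikes: they are no part of the job. What is shaped like the bottle_c but purple is not meant.

How it is judged (in metres and radians):
On the way:
1. exactly three square bottles stand in the channel while the pusher is still back (travel under 20 mm) (((x of bottle_b in the frame of jig between -0.012 and 0.012 m and y of bottle_b in the frame of jig between -0.09 and 0.09 m and z of each of bottle_b, bottle_c, bottle_d in the frame of jig below 0.012 m and angle between each of bottle_b, bottle_c, bottle_d, bottle_a's own z axis and vertical below 0.12 rad and x of bottle_c in the frame of jig between -0.012 and 0.012 m and y of bottle_c in the frame of jig between -0.09 and 0.09 m and x of bottle_d in the frame of jig between -0.012 and 0.012 m and y of bottle_d in the frame of jig between -0.09 and 0.09 m and (x of bottle_a in the frame of jig above 0.05 m or x of bottle_a in the frame of jig below -0.05 m or y of bottle_a in the frame of jig above 0.115 m or y of bottle_a in the frame of jig below -0.17 m) and height (world z) of bottle_a below 0.01 m and distance of bottle_a from where it was at the start of the episode below 0.04 m) or (x of bottle_a in the frame of jig between -0.012 and 0.012 m and y of bottle_a in the frame of jig between -0.09 and 0.09 m and z of each of bottle_a, bottle_c, bottle_d in the frame of jig below 0.012 m and angle between each of bottle_a, bottle_c, bottle_d, bottle_b's own z axis and vertical below 0.12 rad and x of bottle_c in the frame of jig between -0.012 and 0.012 m and y of bottle_c in the frame of jig between -0.09 and 0.09 m and x of bottle_d in the frame of jig between -0.012 and 0.012 m and y of bottle_d in the frame of jig between -0.09 and 0.09 m and (x of bottle_b in the frame of jig above 0.05 m or x of bottle_b in the frame of jig below -0.05 m or y of bottle_b in the frame of jig above 0.115 m or y of bottle_b in the frame of jig below -0.17 m) and height (world z) of bottle_b below 0.01 m and distance of bottle_b from where it was at the start of the episode below 0.04 m) or (x of bottle_a in the frame of jig between -0.012 and 0.012 m and y of bottle_a in the frame of jig between -0.09 and 0.09 m and z of each of bottle_a, bottle_b, bottle_d in the frame of jig below 0.012 m and angle between each of bottle_a, bottle_b, bottle_d, bottle_c's own z axis and vertical below 0.12 rad and x of bottle_b in the frame of jig between -0.012 and 0.012 m and y of bottle_b in the frame of jig between -0.09 and 0.09 m and x of bottle_d in the frame of jig between -0.012 and 0.012 m and y of bottle_d in the frame of jig between -0.09 and 0.09 m and (x of bottle_c in the frame of jig above 0.05 m or x of bottle_c in the frame of jig below -0.05 m or y of bottle_c in the frame of jig above 0.115 m or y of bottle_c in the frame of jig below -0.17 m) and height (world z) of bottle_c below 0.01 m and distance of bottle_c from where it was at the start of the episode below 0.04 m)) and value of joint pusher below 0.02 m), for 0.2 s.
At the end, for the whole second after the job is handed in: Exactly three square bottles upright in the channel; the fourth upright within 40 mm of where it stood; the fingers hold the pusher still at 59 to 70 mm of travel and the row presses on the stop with 4 to 20 N; the robot does not touch the stop (((x of bottle_b in the frame of jig between -0.012 and 0.012 m and y of bottle_b in the frame of jig between -0.09 and 0.09 m and z of each of bottle_b, bottle_c, bottle_d in the frame of jig below 0.012 m and angle between each of bottle_b, bottle_c, bottle_d, bottle_a's own z axis and vertical below 0.12 rad and x of bottle_c in the frame of jig between -0.012 and 0.012 m and y of bottle_c in the frame of jig between -0.09 and 0.09 m and x of bottle_d in the frame of jig between -0.012 and 0.012 m and y of bottle_d in the frame of jig between -0.09 and 0.09 m and (x of bottle_a in the frame of jig above 0.05 m or x of bottle_a in the frame of jig below -0.05 m or y of bottle_a in the frame of jig above 0.115 m or y of bottle_a in the frame of jig below -0.17 m) and height (world z) of bottle_a below 0.01 m and distance of bottle_a from where it was at the start of the episode below 0.04 m) or (x of bottle_a in the frame of jig between -0.012 and 0.012 m and y of bottle_a in the frame of jig between -0.09 and 0.09 m and z of each of bottle_a, bottle_c, bottle_d in the frame of jig below 0.012 m and angle between each of bottle_a, bottle_c, bottle_d, bottle_b's own z axis and vertical below 0.12 rad and x of bottle_c in the frame of jig between -0.012 and 0.012 m and y of bottle_c in the frame of jig between -0.09 and 0.09 m and x of bottle_d in the frame of jig between -0.012 and 0.012 m and y of bottle_d in the frame of jig between -0.09 and 0.09 m and (x of bottle_b in the frame of jig above 0.05 m or x of bottle_b in the frame of jig below -0.05 m or y of bottle_b in the frame of jig above 0.115 m or y of bottle_b in the frame of jig below -0.17 m) and height (world z) of bottle_b below 0.01 m and distance of bottle_b from where it was at the start of the episode below 0.04 m) or (x of bottle_a in the frame of jig between -0.012 and 0.012 m and y of bottle_a in the frame of jig between -0.09 and 0.09 m and z of each of bottle_a, bottle_b, bottle_d in the frame of jig below 0.012 m and angle between each of bottle_a, bottle_b, bottle_d, bottle_c's own z axis and vertical below 0.12 rad and x of bottle_b in the frame of jig between -0.012 and 0.012 m and y of bottle_b in the frame of jig between -0.09 and 0.09 m and x of bottle_d in the frame of jig between -0.012 and 0.012 m and y of bottle_d in the frame of jig between -0.09 and 0.09 m and (x of bottle_c in the frame of jig above 0.05 m or x of bottle_c in the frame of jig below -0.05 m or y of bottle_c in the frame of jig above 0.115 m or y of bottle_c in the frame of jig below -0.17 m) and height (world z) of bottle_c below 0.01 m and distance of bottle_c from where it was at the start of the episode below 0.04 m)) and value of joint pusher between 0.059 and 0.07 m and velocity of joint pusher between -0.01 and 0.01 m/s and contact force between stop and anything else between 4 and 20 N and contact force between stop and the arm below 0.5 N and contact force between stop and the fingers below 0.5 N and contact force between pusher and the fingers above 2 N); the arm keeps its last pose, push and grip.
It fails at once if another thing is moved by more than 40 mm (distance of any of round_bottle, atomiser, jar, carton, tape, mug from where it was at the start of the episode above 0.04 m).
It fails at once if a square bottle is tipped over (angle between any of bottle_a, bottle_b, bottle_c, bottle_d's own z axis and vertical above 0.8 rad).
It fails at once if the bottles are crushed: more than 30 N on the stop (contact force between stop and anything else above 30 N).
It also fails if it takes over 72 s, if anything falls off the work surface, if the arm or the gripper's body presses on something with over 40 N, if the wrist force passes 120 N, or if a joint passes its speed limit or range.

## Working session

There is one attempt and no reset: what is moved stays moved. The work goes in short steps, Python scripts to look and compute and a tool call to move; the robot and the scene stay as the last step left them, time stands still between calls to the robot, and variables do not carry over. Pictures are saved under pics/ and viewed, at most 10 in all, crops included, and the job is handed in when it is done.

```bash
mkdir -p pics; ls; python3 - <<'E'
from plant import r
import cv2,numpy as np
for n in("top","side"):
    c=r.capture(n); cv2.imwrite(f"pics/{n}0.png",c["frame"][:,:,::-1]); np.savez(f"{n}0.npz",**c)
    print(n,c["fx"],c["cx"],c["cy"],np.round(c["cam_to_world"],3).tolist())
s=r.get_state(); print({k:np.round(v,4).tolist() for k,v in s.items()}, r.grip_depth)
E
```

```text
pics
top 479.74946619227086 325.1928022097738 202.3609899664064 [[0.027, -0.988, 0.153, 0.327], [-1.0, -0.028, -0.009, -0.025], [0.013, -0.153, -0.988, 1.427], [0.0, 0.0, 0.0, 1.0]]
side 401.2096727493001 329.1442860467361 196.9029719164587 [[-0.999, -0.035, 0.028, 0.501], [-0.043, 0.6, -0.799, 0.893], [0.011, -0.799, -0.601, 0.767], [0.0, 0.0, 0.0, 1.0]]
{'time_s': 0.1, 'joints': [84.6325, 20.5863, 0.6407, -0.0169, -70.1379, -16.5068], 'qd': [0.0259, -0.1221, 0.1503, 0.1123, -0.0171, -0.0805], 'joint_torque': [-0.0027, -58.4164, 29.3749, 7.0155, 0.0102, -0.0], 'tcp_pos': [0.2514, 0.626, 0.2257], 'eef_rot': [179.9154, -0.0085, -21.8801], 'contact_force': [-0.6913, -0.3372, -0.3985], 'moment': [0.0085, -0.0068, -0.0147], 'gripper_force': 0.0, 'gripper_width': 0.0875} 0.0188
```

View pics/top0.png

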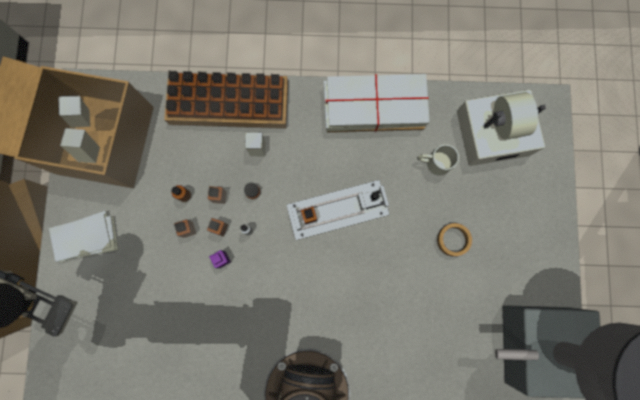

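View pics/side0.png

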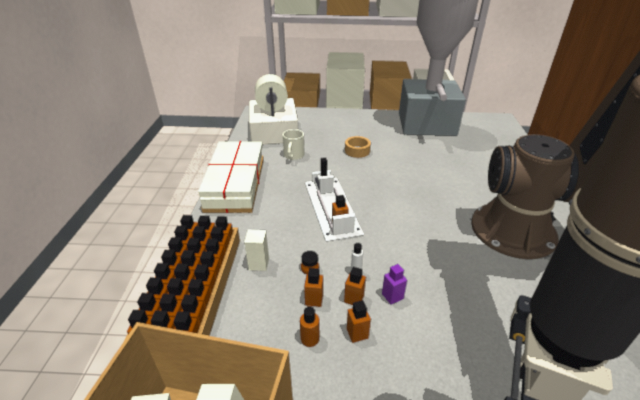

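Top view: the amber bottles are at (180,192), (216,193), (183,228) and (217,227), and a purple look-alike at (220,259). The jar is at (252,190), atomiser at (246,229), carton at (254,142). The jig runs from the stop near (293,222) to the post near (376,197), with one bottle at (309,214). I'll enlarge this and measure.

```bash
cat > h.py <<'E'
import numpy as np,cv2
def cloud(c):
    z=c["z_map"];v,u=np.mgrid[:z.shape[0],:z.shape[1]]
    P=np.stack([(u-c["cx"])/c["fx"]*z,(v-c["cy"])/c["fy"]*z,z,np.ones_like(z)],-1)@np.asarray(c["cam_to_world"]).T
    P=P[...,:3].copy();P[z<=0]=np.nan;return P
E
python3 - <<'E'
from h import *
c=np.load("top0.npz");P=cloud(c);f=c["frame"][:,:,::-1]
s=np.load("side0.npz")["frame"][:,:,::-1]
a=cv2.resize(f[170:275,165:400],None,fx=3.4,fy=3.4,interpolation=cv2.INTER_CUBIC)[:, :799]
b=cv2.resize(s[150:350,280:430],None,fx=4,fy=4,interpolation=cv2.INTER_CUBIC)
cv2.imwrite("pics/topcrop.png",a);cv2.imwrite("pics/sidecrop.png",b)
print("table z",np.nanmedian(P[250:290,300:400,2]))
for n in("top0","side0"):
    Q=cloud(np.load(n+".npz"));Q=Q.reshape(-1,3);Q=Q[(Q[:,2]>.03)&(Q[:,2]<.125)&(Q[:,0]>.3)&(Q[:,0]<.75)&(Q[:,1]>-.2)&(Q[:,1]<.42)]
    g=np.zeros((500,700),np.uint8);i=((Q[:,0]-.3)*1000).astype(int);j=((Q[:,1]+.2)*1000).astype(int);g[i,j]=255
    g=cv2.morphologyEx(g,cv2.MORPH_CLOSE,np.ones((7,7)))
    k,l,st,ce=cv2.connectedComponentsWithStats(g)
    lab=l[i,j]
    print(n)
    for m in range(1,k):
        q=Q[lab==m]
        if len(q)<15: continue
        top=q[q[:,2]>q[:,2].max()-.010]
        r_=cv2.minAreaRect(top[:,:2].astype(np.float32)*1000); ra=cv2.minAreaRect(q[:,:2].astype(np.float32)*1000)
        print(len(q),"zmax %.3f"%q[:,2].max(),"top",np.round(r_[0]),np.round(r_[1]),round(r_[2]),"all",np.round(ra[0]),np.round(ra[1]),round(ra[2]))
E
```

```text
table z -0.0009499135997581565
top0
247 zmax 0.105 top [370. 259.] [22. 23.] 29 all [370. 259.] [41. 41.] 31
259 zmax 0.102 top [455. 366.] [23. 25.] 20 all [455. 365.] [40. 42.] 20
231 zmax 0.104 top [462. 271.] [22. 23.] 72 all [461. 272.] [40. 40.] 72
98 zmax 0.102 top [457. 188.] [16. 16.] 47 all [456. 186.] [24. 27.] 66
96 zmax 0.075 top [491.  45.] [60. 11.] 16 all [491.  44.] [61. 12.] 17
221 zmax 0.111 top [502.   8.] [23. 24.] 20 all [502.   8.] [41. 40.] 18
299 zmax 0.115 top [ 559. -178.] [19. 19.] 17 all [ 554. -165.] [44. 57.] 16
247 zmax 0.102 top [557. 279.] [25. 23.] 88 all [556. 278.] [39. 41.] 87
219 zmax 0.106 top [556. 385.] [20. 19.] 55 all [556. 381.] [36. 41.] 67
175 zmax 0.052 top [574. 180.] [40. 39.] 47 all [574. 180.] [42. 39.] 48
380 zmax 0.107 top [706. 172.] [45. 44.] 3 all [706. 171.] [47. 45.] 1
side0
555 zmax 0.101 top [368. 261.] [25. 24.] 31 all [368. 261.] [43. 41.] 30
624 zmax 0.100 top [454. 368.] [24. 25.] 20 all [454. 368.] [41. 41.] 18
517 zmax 0.101 top [460. 274.] [25. 23.] 72 all [461. 275.] [40. 40.] 73
245 zmax 0.101 top [456. 189.] [20. 17.] 89 all [456. 191.] [25. 27.] 42
295 zmax 0.071 top [489.  46.] [61. 16.] 14 all [489.  47.] [62. 17.] 14
279 zmax 0.107 top [500.  11.] [24. 26.] 21 all [501.  12.] [38. 41.] 17
165 zmax 0.072 top [ 546. -141.] [42. 15.] 14 all [ 546. -140.] [43. 16.] 14
511 zmax 0.102 top [555. 281.] [26. 24.] 87 all [555. 281.] [42. 40.] 87
535 zmax 0.101 top [556. 386.] [22. 22.] 47 all [556. 390.] [37. 40.] 90
153 zmax 0.113 top [ 556. -175.] [19. 23.] 3 all [ 557. -175.] [42. 26.] 4
230 zmax 0.048 top [572. 182.] [40. 44.] 4 all [572. 182.] [40. 45.] 5
690 zmax 0.104 top [706. 174.] [46. 49.] 1 all [706. 174.] [47. 49.] 0
```

View pics/topcrop.png

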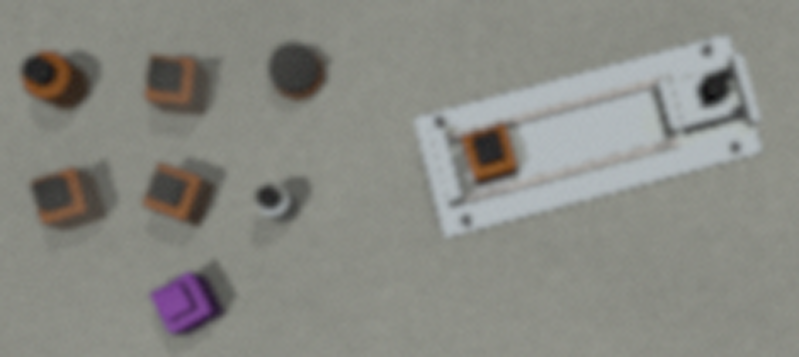

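View pics/sidecrop.png

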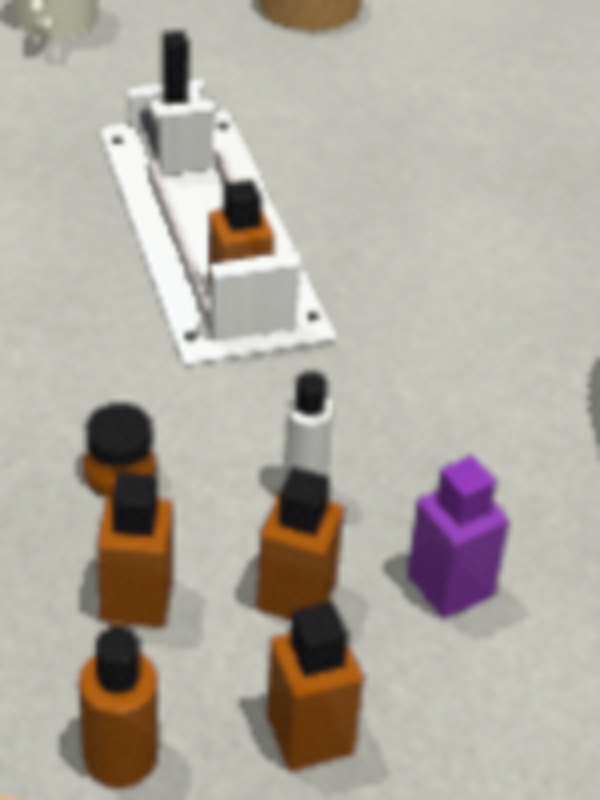

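The crops show three square amber bottles on the table, at top pixels (216,193), (183,228) and (217,227). (180,192) is round and (220,259) is purple, so neither is meant. I'll take (217,227), world (0.461, 0.273), and (216,193), world (0.556, 0.280), and leave (183,228) where it is. The stop-to-post distance measures 231 mm against 233 nominal. That puts the jig origin near (0.5185, -0.048) with yaw about 17°, and bottle D at jig y ≈ +60 mm.

```bash
cat >> h.py <<'E'
J=np.array([.5185,-.048]);JY=16.95
def jig(x,y):
    a=np.radians(JY);return J+[x*np.cos(a)-y*np.sin(a),x*np.sin(a)+y*np.cos(a)]
def go(x,y,z,yaw,quiet=0):
    """shift in tool axes from the present pose (tool down) to world TCP x,y,z,yaw"""
    from plant import r
    from scipy.spatial.transform import Rotation as R
    s=r.get_state();R0=R.from_euler("xyz",s["eef_rot"],degrees=True);R1=R.from_euler("xyz",[180,0,yaw],degrees=True)
    d=R0.inv().apply(np.array([x,y,z])-s["tcp_pos"]);w=(R0.inv()*R1).as_rotvec(degrees=True)
    print("go",np.round(d,4),np.round(w,1),"F",np.round(s["contact_force"],1),"w",round(s["gripper_width"],4),round(s["time_s"],2))
E
python3 -c "
from h import *
go(.461,.273,.20,-18)"
```

```text
go [0.3261 0.2494 0.0262] [ 0.1 -0.  -3.9] F [-0.7 -0.3 -0.4] w 0.0875 0.1
```

The manual's scale: shifts go in shares of 0.4 m and turns go in shares of 180 degrees. Converting my numbers, 0.3261 m / 0.4 = 0.8153, 0.31 m / 0.4 = 0.775, -3.9 degrees / 180 = -0.0217.

hand_motion:
  motion:
    - [[0.0408, 0.0313, 0], [0, 0, -0.0022]]
    - [[0.1223, 0.0935, 0], [0, 0, -0.0056]]
    - [[0.2038, 0.156, 0], [0, 0, -0.0083]]
    - [[0.2853, 0.2183, 0.0125], [0, 0, -0.0111]]
    - [[0.3668, 0.2805, 0.025], [0, 0, -0.0139]]
    - [[0.4483, 0.343, 0.0375], [0, 0, -0.0167]]
    - [[0.5298, 0.4053, 0.05], [0, 0, -0.0194]]
    - [[0.6113, 0.4675, 0.0625], [0, 0, -0.0217]]
    - [[0.6925, 0.53, 0.065], [0, 0, -0.0217]]
    - [[0.775, 0.5925, 0.065], [0, 0, -0.0217]]
    - [[0.8153, 0.6235, 0.065], [0, 0, -0.0217]]
    - [[0.8153, 0.6235, 0.065], [0, 0, -0.0217]]
  aperture: 0.066
  clamp_n: 20

```text
time_s: 1.1
tcp_pos: [0.4623, 0.2698, 0.2003]
eef_rot: [179.9, 0.0, -18.2]
contact_force: [0.3, 0.4, -0.2]
gripper_width: 0.0663
gripper_force: 0.0
```

hand_motion:
  motion:
    - [[0, 0, 0], [0, 0, 0]]
    - [[0, 0, 0], [0, 0, 0]]
    - [[0, 0, 0], [0, 0, 0]]
    - [[0, 0, 0], [0, 0, 0]]

```text
time_s: 1.43
tcp_pos: [0.4607, 0.2743, 0.2004]
eef_rot: [180.0, 0.0, -17.9]
contact_force: [-0.8, 0.8, -0.2]
gripper_width: 0.066
gripper_force: 0.0
```

```bash
python3 -c "
from h import *
go(.461,.273,.041,-18)"
```

```text
go [0.0007 0.0011 0.1594] [0.  0.  0.1] F [-0.8  0.8 -0.2] w 0.066 1.43
```

In the tool's units: 0.159 m / 0.4 = 0.3975, 0.15 m / 0.4 = 0.375.

hand_motion:
  motion:
    - [[0, 0, 0.025], [0, 0, 0]]
    - [[0, 0.0025, 0.0875], [0, 0, 0]]
    - [[0, 0.0025, 0.15], [0, 0, 0]]
    - [[0, 0.0025, 0.2125], [0, 0, 0]]
    - [[0, 0.0025, 0.275], [0, 0, 0]]
    - [[0, 0.0025, 0.3375], [0, 0, 0]]
    - [[0, 0.0025, 0.375], [0, 0, 0]]
    - [[0, 0.0025, 0.3975], [0, 0, 0]]
    - [[0, 0.0025, 0.3975], [0, 0, 0]]
    - [[0, 0.0025, 0.3975], [0, 0, 0]]
    - [[0, 0.0025, 0.3975], [0, 0, 0]]

```text
time_s: 2.35
tcp_pos: [0.4614, 0.2732, 0.0424]
eef_rot: [-179.9, -0.0, -17.9]
contact_force: [0.3, 0.9, -0.1]
gripper_width: 0.066
gripper_force: 0.0
```

hand_motion:
  motion:
    - [[0, 0, 0], [0, 0, 0]]
    - [[0, 0, 0], [0, 0, 0]]
    - [[0, 0, 0], [0, 0, 0]]
    - [[0, 0, 0], [0, 0, 0]]
    - [[0, 0, 0], [0, 0, 0]]
    - [[0, 0, 0], [0, 0, 0]]
  aperture: 0.03
  clamp_n: 20

```text
time_s: 2.85
tcp_pos: [0.4611, 0.2727, 0.042]
eef_rot: [-180.0, -0.0, -18.0]
contact_force: [-1.0, 0.0, 3.3]
gripper_width: 0.0403
gripper_force: 20.0
```

```bash
python3 -c "
from h import *
go(.461,.273,.041,-18)"
```

```text
go [-0.0002 -0.0002  0.001 ] [-0. -0.  0.] F [-1.   0.   3.3] w 0.0403 2.85
```

In the tool's units: -0.16 m / 0.4 = -0.4, -0.15 m / 0.4 = -0.375.

hand_motion:
  motion:
    - [[0, 0, -0.025], [0, 0, 0]]
    - [[0, 0, -0.075], [0, 0, 0]]
    - [[0, 0, -0.1375], [0, 0, 0]]
    - [[0, 0, -0.2], [0, 0, 0]]
    - [[0, 0, -0.2625], [0, 0, 0]]
    - [[0, 0, -0.325], [0, 0, 0]]
    - [[0, 0, -0.375], [0, 0, 0]]
    - [[0, 0, -0.4], [0, 0, 0]]
    - [[0, 0, -0.4], [0, 0, 0]]

```text
time_s: 3.6
tcp_pos: [0.4616, 0.2731, 0.2041]
eef_rot: [-179.8, -0.1, -18.0]
contact_force: [-0.3, 0.8, -1.4]
gripper_width: 0.0398
gripper_force: 20.0
```

```bash
python3 -c "
from h import *
print(jig(0,.012))
go(*jig(0,.012),.202,-73.05)"
```

```text
[ 0.51500156 -0.03652129]
go [0.1463 0.2781 0.0014] [-0.2  0.  55.1] F [-0.3  0.8 -1.4] w 0.0398 3.6
```

In the tool's units: 0.2781 m / 0.4 = 0.6953, 0.2745 m / 0.4 = 0.6863, 55.1 degrees / 180 = 0.3061.

hand_motion:
  motion:
    - [[0.0175, 0.035, 0], [0, 0, 0.0139]]
    - [[0.055, 0.105, 0], [0, 0, 0.0444]]
    - [[0.095, 0.1775, 0], [0, 0, 0.0778]]
    - [[0.1325, 0.25, 0], [0, 0, 0.1111]]
    - [[0.17, 0.325, 0], [0, 0, 0.1417]]
    - [[0.2075, 0.3975, 0], [0, 0, 0.1722]]
    - [[0.245, 0.47, 0], [0, 0, 0.2056]]
    - [[0.2825, 0.54, 0], [0, 0, 0.2361]]
    - [[0.32, 0.6075, 0], [0, 0, 0.2667]]
    - [[0.345, 0.655, 0], [0, 0, 0.2889]]
    - [[0.3613, 0.6863, 0], [0, 0, 0.3028]]
    - [[0.3658, 0.6953, 0.0025], [0, 0, 0.3061]]

```text
time_s: 4.6
tcp_pos: [0.5131, -0.0397, 0.1987]
eef_rot: [179.8, 0.0, -73.4]
contact_force: [0.3, 0.3, -2.3]
gripper_width: 0.04
gripper_force: 20.0
```

hand_motion:
  motion:
    - [[0, 0, 0], [0, 0, 0]]
    - [[0, 0, 0], [0, 0, 0]]
    - [[0, 0, 0], [0, 0, 0]]
    - [[0, 0, 0], [0, 0, 0]]
    - [[0, 0, 0], [0, 0, 0]]
    - [[0, 0, 0], [0, 0, 0]]

```text
time_s: 5.1
tcp_pos: [0.5142, -0.0366, 0.2006]
eef_rot: [-180.0, 0.0, -73.0]
contact_force: [0.0, -0.1, -1.6]
gripper_width: 0.0398
gripper_force: 20.0
```

```bash
python3 - <<'E'
from h import *
from plant import r
go(*jig(0,.012),.049,-73.05)
c=r.capture("side");cv2.imwrite("pics/s1.png",cv2.resize(c["frame"][100:300,240:440,::-1],None,fx=3,fy=3,interpolation=cv2.INTER_CUBIC))
Q=cloud(c).reshape(-1,3)
d=Q[:,:2]-J;a=np.radians(JY);X=d@[np.cos(a),np.sin(a)];Y=d@[-np.sin(a),np.cos(a)]
for lo,hi in((.14,.17),(.17,.19)):
    m=(abs(X)<.04)&(abs(Y-.012)<.05)&(Q[:,2]>lo)&(Q[:,2]<hi)
    print(m.sum(),np.percentile(X[m],[1,5,50,95,99]).round(4),np.percentile(Y[m],[1,5,50,95,99]).round(4))
# rails / channel check
m=(abs(X)<.04)&(Y>-.08)&(Y<-.04)&(Q[:,2]>.014)&(Q[:,2]<.026);print("rail",m.sum(),np.histogram(X[m],np.arange(-.04,.041,.005)))
E
```

```text
go [ 0.0002 -0.0007  0.1516] [-0.  0.  0.] F [ 0.  -0.1 -1.6] w 0.0398 5.1
50 [-0.0194 -0.0183  0.003   0.0178  0.0182] [0.0005 0.0063 0.0305 0.0332 0.034 ]
107 [-0.0195 -0.0181  0.0033  0.0179  0.0187] [-0.0021  0.0032  0.0309  0.0337  0.0345]
rail 28 (array([ 0,  2,  7,  0,  0,  0,  0,  0,  0,  0,  0,  0,  1, 14,  4,  0]), array([-4.00000000e-02, -3.50000000e-02, -3.00000000e-02, -2.50000000e-02,
       -2.00000000e-02, -1.50000000e-02, -1.00000000e-02, -5.00000000e-03,
       -2.08166817e-17,  5.00000000e-03,  1.00000000e-02,  1.50000000e-02,
        2.00000000e-02,  2.50000000e-02,  3.00000000e-02,  3.50000000e-02,
        4.00000000e-02]))
```

View pics/s1.png

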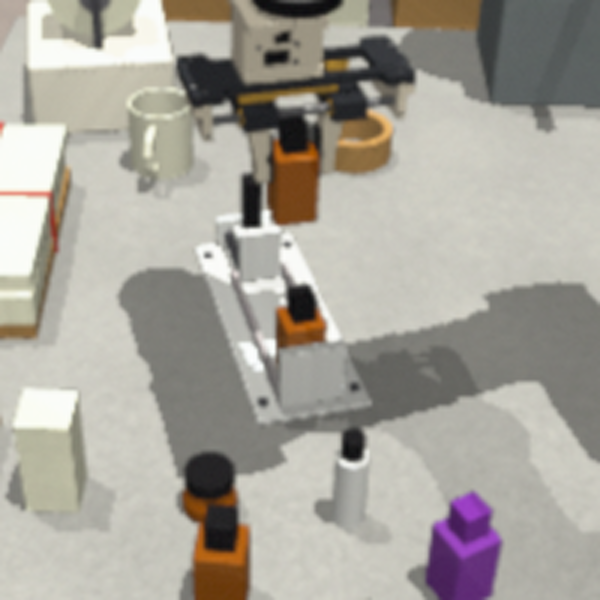

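Picture: the bottle hangs upright over the channel (crop 295,180), aligned with the jig. Bottle D is at (300,320) by the stop and the rails look symmetric. Lowering now.

In the tool's units: 0.149 m / 0.4 = 0.3725, 0.146 m / 0.4 = 0.365.

hand_motion:
  motion:
    - [[0, -0.0013, 0.025], [0, 0, 0]]
    - [[0, -0.0018, 0.0875], [0, 0, 0]]
    - [[0, -0.0018, 0.15], [0, 0, 0]]
    - [[0, -0.0018, 0.2125], [0, 0, 0]]
    - [[0, -0.0018, 0.275], [0, 0, 0]]
    - [[0, -0.0018, 0.325], [0, 0, 0]]
    - [[0, -0.0018, 0.355], [0, 0, 0]]
    - [[0, -0.0018, 0.365], [0, 0, 0]]
    - [[0, -0.0018, 0.3725], [0, 0, 0]]
    - [[0, -0.0018, 0.3725], [0, 0, 0]]
    - [[0, -0.0018, 0.3725], [0, 0, 0]]

```text
time_s: 6.07
tcp_pos: [0.5155, -0.0368, 0.0522]
eef_rot: [-179.9, -0.0, -73.1]
contact_force: [0.5, -0.8, -1.8]
gripper_width: 0.0398
gripper_force: 20.0
```

hand_motion:
  motion:
    - [[0, 0, 0.0025], [0, 0, 0]]
    - [[0, 0, 0.005], [0, 0, 0]]
    - [[0, 0, 0.0075], [0, 0, 0]]
    - [[0, 0, 0.0075], [0, 0, 0]]

```text
time_s: 6.4
tcp_pos: [0.515, -0.037, 0.0488]
eef_rot: [-180.0, 0.0, -73.1]
contact_force: [0.2, -0.1, -2.0]
gripper_width: 0.04
gripper_force: 20.0
```

```bash
python3 -c "
from h import *
go(*jig(0,.012),.048,-73.05)"
```

```text
go [-0.0004 -0.0002  0.0008] [-0.  0. -0.] F [ 0.2 -0.1 -2. ] w 0.04 6.4
```

In the tool's units: 0.0015 m / 0.4 = 0.0038, 0.001 m / 0.4 = 0.0025.

hand_motion:
  motion:
    - [[0, 0, 0.0025], [0, 0, 0]]
    - [[0, 0, 0.0038], [0, 0, 0]]
    - [[0, 0, 0.0038], [0, 0, 0]]

```text
time_s: 6.65
tcp_pos: [0.5153, -0.0369, 0.0479]
eef_rot: [-180.0, -0.0, -73.0]
contact_force: [-2.1, 1.1, 6.9]
gripper_width: 0.0406
gripper_force: 20.0
```

```bash
python3 -c "
from h import *
go(*jig(0,.012),.048,-73.05)"
```

```text
go [-0.0005  0.0001 -0.0001] [-0. -0.  0.] F [-2.1  1.1  6.9] w 0.0406 6.65
```

Touching the floor at the expected height. Release and lift.

In the tool's units: -0.0005 m / 0.4 = -0.0013.

hand_motion:
  motion:
    - [[0, 0, -0.0013], [0, 0, 0]]
    - [[0, 0, -0.0013], [0, 0, 0]]
    - [[0, 0, -0.0013], [0, 0, 0]]
    - [[0, 0, -0.0013], [0, 0, 0]]
  aperture: 0.066

```text
time_s: 6.98
tcp_pos: [0.5149, -0.037, 0.0475]
eef_rot: [-180.0, -0.0, -73.1]
contact_force: [-0.7, 1.1, 0.0]
gripper_width: 0.061
gripper_force: 0.0
```

hand_motion:
  motion:
    - [[0, 0, -0.025], [0, 0, 0]]
    - [[0, 0, -0.075], [0, 0, 0]]
    - [[0, 0, -0.1375], [0, 0, 0]]
    - [[0, 0, -0.2], [0, 0, 0]]
    - [[0, 0, -0.2625], [0, 0, 0]]
    - [[0, 0, -0.325], [0, 0, 0]]
    - [[0, 0, -0.375], [0, 0, 0]]
    - [[0, 0, -0.3875], [0, 0, 0]]
    - [[0, 0, -0.3875], [0, 0, 0]]

```text
time_s: 7.73
tcp_pos: [0.5159, -0.0368, 0.205]
eef_rot: [-179.8, -0.0, -73.1]
contact_force: [1.2, 0.7, -0.8]
gripper_width: 0.0658
gripper_force: 0.0
```

```bash
python3 -c "
from h import *
go(.556,.280,.20,-93)"
```

```text
go [-0.2914 -0.1307  0.0054] [-0.2  0.  19.9] F [ 1.2  0.7 -0.8] w 0.0658 7.73
```

In the tool's units: -0.2914 m / 0.4 = -0.7285, -0.28 m / 0.4 = -0.7, 19.9 degrees / 180 = 0.1106.

hand_motion:
  motion:
    - [[-0.035, -0.0163, 0], [0, 0, 0.0056]]
    - [[-0.11, -0.05, 0], [0, 0, 0.0167]]
    - [[-0.19, -0.085, 0], [0, 0, 0.0278]]
    - [[-0.27, -0.1225, 0], [0, 0, 0.0417]]
    - [[-0.35, -0.1575, 0], [0, 0, 0.0556]]
    - [[-0.43, -0.1925, 0], [0, 0, 0.0667]]
    - [[-0.51, -0.23, 0], [0, 0, 0.0778]]
    - [[-0.59, -0.265, 0], [0, 0, 0.0889]]
    - [[-0.655, -0.295, 0], [0, 0, 0.1]]
    - [[-0.7, -0.315, 0], [0, 0, 0.1083]]
    - [[-0.7285, -0.3268, 0.01], [0, 0, 0.1106]]
    - [[-0.7285, -0.3268, 0.01], [0, 0, 0.1106]]

```text
time_s: 8.73
tcp_pos: [0.5544, 0.2814, 0.1961]
eef_rot: [179.9, -0.1, -92.9]
contact_force: [0.2, -0.5, 0.1]
gripper_width: 0.0662
gripper_force: 0.0
```

hand_motion:
  motion:
    - [[0, 0, 0], [0, 0, 0]]
    - [[0, 0, 0], [0, 0, 0]]
    - [[0, 0, 0], [0, 0, 0]]
    - [[0, 0, 0], [0, 0, 0]]
    - [[0, 0, 0], [0, 0, 0]]

```text
time_s: 9.15
tcp_pos: [0.5552, 0.2791, 0.1989]
eef_rot: [-180.0, 0.0, -93.0]
contact_force: [0.1, 0.2, 0.4]
gripper_width: 0.0665
gripper_force: 0.0
```

```bash
python3 -c "
from h import *
go(.556,.280,.042,-93)
from plant import r
for n in('top','side'):
    Q=cloud(r.capture(n)).reshape(-1,3);d=Q[:,:2]-J;a=np.radians(JY);X=d@[np.cos(a),np.sin(a)];Y=d@[-np.sin(a),np.cos(a)]
    for lo,hi in((.04,.085),(-.01,.04)):
        m=(abs(X)<.04)&(Y>lo-.006)&(Y<hi)&(Q[:,2]>.095)&(Q[:,2]<.12)
        print(n,m.sum(),Q[m,2].max(),(X[m].max()+X[m].min())/2,(Y[m].max()+Y[m].min())/2)
    print(cv2.minAreaRect(Q[(abs(Q[:,0]-.556)<.035)&(abs(Q[:,1]-.28)<.035)&(Q[:,2]>.03)&(Q[:,2]<.11)][:,:2].astype(np.float32)))
"
```

```text
go [-0.0009 -0.0007  0.1569] [-0.  0. -0.] F [0.1 0.2 0.4] w 0.0665 9.15
top 77 0.10775633060856027 0.0004703580619972265 0.05860558107372972
top 77 0.10772957786479576 -0.00031295822370770287 0.010633627485894406
((0.5557845830917358, 0.2771223187446594), (0.036134470254182816, 0.04032496362924576), 88.18694305419922)Traceback (most recent call last):
  File "<string>", line 9, in <module>
    print(n,m.sum(),Q[m,2].max(),(X[m].max()+X[m].min())/2,(Y[m].max()+Y[m].min())/2)
                    ~~~~~~~~~~^^
    return umr_maximum(a, axis, None, out, keepdims, initial, where)
ValueError: zero-size array to reduction operation maximum which has no identity
```

The second bottle stands right in the channel (x≈0, y≈11 mm). Taking the next one.

In the tool's units: 0.157 m / 0.4 = 0.3925, 0.15 m / 0.4 = 0.375.

hand_motion:
  motion:
    - [[0, 0, 0.025], [0, 0, 0]]
    - [[-0.002, -0.0018, 0.0875], [0, 0, 0]]
    - [[-0.002, -0.0018, 0.15], [0, 0, 0]]
    - [[-0.002, -0.0018, 0.2125], [0, 0, 0]]
    - [[-0.002, -0.0018, 0.275], [0, 0, 0]]
    - [[-0.002, -0.0018, 0.3375], [0, 0, 0]]
    - [[-0.002, -0.0018, 0.375], [0, 0, 0]]
    - [[-0.002, -0.0018, 0.3925], [0, 0, 0]]
    - [[-0.002, -0.0018, 0.3925], [0, 0, 0]]
    - [[-0.002, -0.0018, 0.3925], [0, 0, 0]]

```text
time_s: 10.08
tcp_pos: [0.5561, 0.2806, 0.0416]
eef_rot: [-180.0, -0.0, -93.0]
contact_force: [0.7, -0.2, 1.1]
gripper_width: 0.0659
gripper_force: 0.0
```

hand_motion:
  motion:
    - [[0, 0, 0], [0, 0, 0]]
    - [[0, 0, 0], [0, 0, 0]]
    - [[0, 0, 0], [0, 0, 0]]
    - [[0, 0, 0], [0, 0, 0]]
    - [[0, 0, 0], [0, 0, 0]]
    - [[0, 0, 0], [0, 0, 0]]
  aperture: 0.03
  clamp_n: 20

```text
time_s: 10.58
tcp_pos: [0.556, 0.2808, 0.0422]
eef_rot: [-180.0, 0.0, -93.0]
contact_force: [-1.1, 0.0, 4.3]
gripper_width: 0.0398
gripper_force: 20.0
```

```bash
python3 -c "
from h import *
go(.556,.28,.042,-93)"
```

```text
go [ 0.0008 -0.      0.0002] [-0.  0.  0.] F [-1.1  0.   4.3] w 0.0398 10.58
```

In the tool's units: -0.16 m / 0.4 = -0.4, -0.15 m / 0.4 = -0.375.

hand_motion:
  motion:
    - [[0, 0, -0.025], [0, 0, 0]]
    - [[0, 0, -0.075], [0, 0, 0]]
    - [[0, 0, -0.1375], [0, 0, 0]]
    - [[0, 0, -0.2], [0, 0, 0]]
    - [[0, 0, -0.2625], [0, 0, 0]]
    - [[0, 0, -0.325], [0, 0, 0]]
    - [[0, 0, -0.375], [0, 0, 0]]
    - [[0, 0, -0.4], [0, 0, 0]]
    - [[0, 0, -0.4], [0, 0, 0]]

```text
time_s: 11.33
tcp_pos: [0.5568, 0.2813, 0.2045]
eef_rot: [-179.8, 0.2, -93.0]
contact_force: [0.4, 0.1, -1.0]
gripper_width: 0.0399
gripper_force: 20.0
```

```bash
python3 -c "
from h import *
print(jig(0,-.036))
go(*jig(0,-.036),.202,-73.05)"
```

```text
[ 0.52899533 -0.08243614]
go [0.3646 0.009  0.0014] [ -0.2   0.1 -19.9] F [ 0.4  0.1 -1. ] w 0.0399 11.33
```

In the tool's units: 0.3646 m / 0.4 = 0.9115, 0.358 m / 0.4 = 0.895, -19.9 degrees / 180 = -0.1106.

hand_motion:
  motion:
    - [[0.045, 0.001, 0], [0, 0, -0.0056]]
    - [[0.135, 0.0033, 0], [0, 0, -0.0167]]
    - [[0.23, 0.0055, 0], [0, 0, -0.0278]]
    - [[0.325, 0.0075, 0], [0, 0, -0.0417]]
    - [[0.42, 0.01, 0], [0, 0, -0.0556]]
    - [[0.515, 0.0125, 0], [0, 0, -0.0667]]
    - [[0.61, 0.015, 0], [0, 0, -0.0778]]
    - [[0.705, 0.0175, 0], [0, 0, -0.0889]]
    - [[0.7875, 0.02, 0], [0, 0, -0.1]]
    - [[0.855, 0.0213, 0], [0, 0, -0.1056]]
    - [[0.895, 0.0225, 0], [0, 0, -0.1106]]
    - [[0.9115, 0.0225, 0.0025], [0, 0, -0.1106]]

```text
time_s: 12.33
tcp_pos: [0.5265, -0.0852, 0.1991]
eef_rot: [179.9, 0.0, -73.2]
contact_force: [-0.9, -0.1, -0.6]
gripper_width: 0.04
gripper_force: 20.0
```

hand_motion:
  motion:
    - [[0, 0, 0], [0, 0, 0]]
    - [[0, 0, 0], [0, 0, 0]]
    - [[0, 0, 0], [0, 0, 0]]
    - [[0, 0, 0], [0, 0, 0]]
    - [[0, 0, 0], [0, 0, 0]]
    - [[0, 0, 0], [0, 0, 0]]

```text
time_s: 12.83
tcp_pos: [0.5281, -0.0823, 0.2005]
eef_rot: [-180.0, 0.0, -73.0]
contact_force: [-0.3, -0.5, -2.7]
gripper_width: 0.0403
gripper_force: 20.0
```

```bash
python3 -c "
from h import *
go(*jig(0,-.036),.048,-73.05)"
```

```text
go [ 0.0004 -0.0009  0.1525] [-0.  0.  0.] F [-0.3 -0.5 -2.7] w 0.0403 12.83
```

In the tool's units: 0.149 m / 0.4 = 0.3725, 0.146 m / 0.4 = 0.365.

hand_motion:
  motion:
    - [[0, -0.0013, 0.025], [0, 0, 0]]
    - [[0, -0.002, 0.0875], [0, 0, 0]]
    - [[0, -0.002, 0.15], [0, 0, 0]]
    - [[0, -0.002, 0.2125], [0, 0, 0]]
    - [[0, -0.002, 0.275], [0, 0, 0]]
    - [[0, -0.002, 0.325], [0, 0, 0]]
    - [[0, -0.002, 0.355], [0, 0, 0]]
    - [[0, -0.002, 0.365], [0, 0, 0]]
    - [[0, -0.002, 0.3725], [0, 0, 0]]
    - [[0, -0.002, 0.3725], [0, 0, 0]]
    - [[0, -0.002, 0.3725], [0, 0, 0]]

```text
time_s: 13.75
tcp_pos: [0.5293, -0.0827, 0.0522]
eef_rot: [-179.9, -0.0, -73.1]
contact_force: [-0.7, 0.1, -1.2]
gripper_width: 0.0398
gripper_force: 20.0
```

hand_motion:
  motion:
    - [[0, 0, 0.0025], [0, 0, 0]]
    - [[0, 0, 0.005], [0, 0, 0]]
    - [[0, 0, 0.0075], [0, 0, 0]]
    - [[0, 0, 0.0088], [0, 0, 0]]
    - [[0, 0, 0.0088], [0, 0, 0]]

```text
time_s: 14.17
tcp_pos: [0.5288, -0.0828, 0.0482]
eef_rot: [-180.0, -0.0, -73.1]
contact_force: [0.4, -0.3, -1.8]
gripper_width: 0.0398
gripper_force: 20.0
```

```bash
python3 -c "
from h import *
go(*jig(0,-.036),.048,-73.05)"
```

```text
go [-0.0003 -0.0003  0.0002] [-0. -0. -0.] F [ 0.4 -0.3 -1.8] w 0.0398 14.17
```

In the tool's units: 0.0012 m / 0.4 = 0.003, 0.0006 m / 0.4 = 0.0015.

hand_motion:
  motion:
    - [[0, 0, 0.0015], [0, 0, 0]]
    - [[0, 0, 0.003], [0, 0, 0]]
    - [[0, 0, 0.003], [0, 0, 0]]

```text
time_s: 14.42
tcp_pos: [0.5288, -0.0829, 0.0481]
eef_rot: [-180.0, -0.0, -73.0]
contact_force: [-3.8, 1.3, 12.2]
gripper_width: 0.0398
gripper_force: 20.0
```

In the tool's units: -0.001 m / 0.4 = -0.0025.

hand_motion:
  motion:
    - [[0, 0, -0.0025], [0, 0, 0]]
    - [[0, 0, -0.0025], [0, 0, 0]]
    - [[0, 0, -0.0025], [0, 0, 0]]
    - [[0, 0, -0.0025], [0, 0, 0]]
  aperture: 0.066

```text
time_s: 14.75
tcp_pos: [0.5288, -0.0828, 0.0478]
eef_rot: [-180.0, -0.0, -73.1]
contact_force: [0.2, -0.1, -0.7]
gripper_width: 0.061
gripper_force: 0.0
```

hand_motion:
  motion:
    - [[0, 0, -0.025], [0, 0, 0]]
    - [[0, 0, -0.075], [0, 0, 0]]
    - [[0, 0, -0.1375], [0, 0, 0]]
    - [[0, 0, -0.2], [0, 0, 0]]
    - [[0, 0, -0.2625], [0, 0, 0]]
    - [[0, 0, -0.2875], [0, 0, 0]]
    - [[0, 0, -0.3], [0, 0, 0]]
    - [[0, 0, -0.3], [0, 0, 0]]

```text
time_s: 15.42
tcp_pos: [0.5291, -0.0827, 0.1691]
eef_rot: [-179.9, -0.0, -73.1]
contact_force: [0.1, -0.3, -0.9]
gripper_width: 0.0659
gripper_force: 0.0
```

```bash
python3 -c "
from h import *
print(jig(0,-.1345))
go(*jig(0,-.1345),.165,16.95)
from plant import r
print(r.get_state()['joints'])"
```

```text
[ 0.55771173 -0.17665726]
go [0.0982 0.     0.0041] [ -0.1  -0.1 -90. ] F [ 0.1 -0.3 -0.9] w 0.0659 15.42
[ 1.21004912e+01  1.00578878e+01 -2.17057558e+01 -4.98169161e-04
 -5.81115590e+01  4.82446693e+00]
```

In the tool's units: 0.093 m / 0.4 = 0.2325, 0.086 m / 0.4 = 0.215, -81 degrees / 180 = -0.45.

hand_motion:
  motion:
    - [[0.015, 0, 0], [0, 0, -0.0222]]
    - [[0.035, 0, 0], [0, 0, -0.0611]]
    - [[0.055, 0, 0], [0, 0, -0.1]]
    - [[0.075, 0, 0], [0, 0, -0.1389]]
    - [[0.095, 0, 0], [0, 0, -0.1778]]
    - [[0.115, 0, 0], [0, 0, -0.2167]]
    - [[0.135, 0, 0], [0, 0, -0.2556]]
    - [[0.155, 0, 0], [0, 0, -0.2944]]
    - [[0.175, 0, 0], [0, 0, -0.3333]]
    - [[0.195, 0, 0], [0, 0, -0.3722]]
    - [[0.215, 0, 0], [0, 0, -0.4111]]
    - [[0.2325, 0, 0], [0, 0, -0.45]]

```text
time_s: 16.42
tcp_pos: [0.555, -0.1721, 0.166]
eef_rot: [-180.0, 0.2, 8.3]
contact_force: [0.4, 1.2, -0.5]
gripper_width: 0.0662
gripper_force: 0.0
```

hand_motion:
  motion:
    - [[0.0075, -0.0075, 0], [0, 0, -0.0278]]
    - [[0.0038, -0.0125, 0], [0, 0, -0.05]]
    - [[0.0038, -0.0125, 0], [0, 0, -0.05]]
    - [[0.0038, -0.0125, 0], [0, 0, -0.05]]
    - [[0.0038, -0.0125, 0], [0, 0, -0.05]]

```text
time_s: 16.83
tcp_pos: [0.5561, -0.1666, 0.167]
eef_rot: [-180.0, 0.1, 16.8]
contact_force: [0.2, -1.0, -0.3]
gripper_width: 0.0657
gripper_force: 0.0
```

```bash
python3 - <<'E'
from h import *
from plant import r
go(*jig(0,-.1345),.069,16.95)
c=r.capture("side");cv2.imwrite("pics/s2.png",cv2.resize(c["frame"][80:280,240:440,::-1],None,fx=3,fy=3,interpolation=cv2.INTER_CUBIC))
E
```

```text
go [-0.0013  0.0101  0.098 ] [-0.   0.1 -0.2] F [ 0.2 -1.  -0.3] w 0.0657 16.83
```

View pics/s2.png

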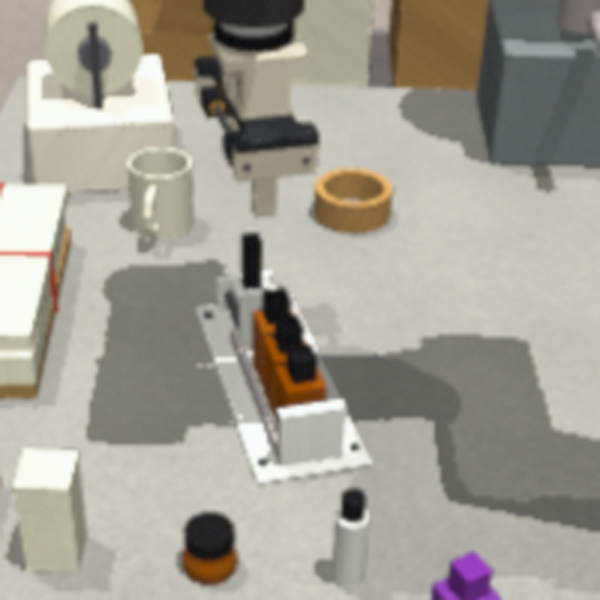

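Picture: three bottles stand upright in a row in the channel (crop 275-305, 300-370), with the gripper over the black post at (250,260). Going down around the post.

In the tool's units: 0.098 m / 0.4 = 0.245, 0.01 m / 0.4 = 0.025.

hand_motion:
  motion:
    - [[-0.002, 0.015, 0], [0, 0, 0]]
    - [[-0.0033, 0.025, 0.01], [0, 0, 0]]
    - [[-0.0033, 0.025, 0.05], [0, 0, 0]]
    - [[-0.0033, 0.025, 0.1125], [0, 0, 0]]
    - [[-0.0033, 0.025, 0.175], [0, 0, 0]]
    - [[-0.0033, 0.025, 0.22], [0, 0, 0]]
    - [[-0.0033, 0.025, 0.245], [0, 0, 0]]
    - [[-0.0033, 0.025, 0.245], [0, 0, 0]]
    - [[-0.0033, 0.025, 0.245], [0, 0, 0]]
    - [[-0.0033, 0.025, 0.245], [0, 0, 0]]

```text
time_s: 17.72
tcp_pos: [0.5586, -0.1769, 0.0701]
eef_rot: [180.0, -0.0, 16.9]
contact_force: [0.8, -0.9, 0.6]
gripper_width: 0.0663
gripper_force: 0.0
```

hand_motion:
  motion:
    - [[0, 0, 0], [0, 0, 0]]
    - [[0, 0, 0], [0, 0, 0]]
    - [[0, 0, 0], [0, 0, 0]]
    - [[0, 0, 0], [0, 0, 0]]
    - [[0, 0, 0], [0, 0, 0]]
    - [[0, 0, 0], [0, 0, 0]]
    - [[0, 0, 0], [0, 0, 0]]
    - [[0, 0, 0], [0, 0, 0]]
  aperture: 0.01
  clamp_n: 40

```text
time_s: 18.38
tcp_pos: [0.5583, -0.1766, 0.0699]
eef_rot: [180.0, -0.0, 16.9]
contact_force: [-0.2, -2.7, -1.1]
gripper_width: 0.0198
gripper_force: 40.0
```

```bash
python3 -c "
from h import *
go(*jig(0,-.1345),.069,16.95)"
```

```text
go [-0.0006 -0.0001  0.0009] [ 0. -0. -0.] F [-0.2 -2.7 -1.1] w 0.0198 18.38
```

In the tool's units: -0.044 m / 0.4 = -0.11, -0.042 m / 0.4 = -0.105.

hand_motion:
  motion:
    - [[0, -0.005, 0], [0, 0, 0]]
    - [[0, -0.015, 0], [0, 0, 0]]
    - [[0, -0.025, 0], [0, 0, 0]]
    - [[0, -0.035, 0], [0, 0, 0]]
    - [[0, -0.045, 0], [0, 0, 0]]
    - [[0, -0.055, 0], [0, 0, 0]]
    - [[0, -0.065, 0], [0, 0, 0]]
    - [[0, -0.075, 0], [0, 0, 0]]
    - [[0, -0.085, 0], [0, 0, 0]]
    - [[0, -0.095, 0], [0, 0, 0]]
    - [[0, -0.105, 0], [0, 0, 0]]
    - [[0, -0.11, 0], [0, 0, 0]]

```text
time_s: 19.38
tcp_pos: [0.5454, -0.1341, 0.0699]
eef_rot: [180.0, -0.0, 16.9]
contact_force: [2.6, -7.3, -2.5]
gripper_width: 0.0199
gripper_force: 40.0
```

hand_motion:
  motion:
    - [[0, -0.005, 0], [0, 0, 0]]
    - [[0, -0.01, 0], [0, 0, 0]]
    - [[0, -0.015, 0], [0, 0, 0]]
    - [[0, -0.02, 0], [0, 0, 0]]
    - [[0, -0.025, 0], [0, 0, 0]]
    - [[0, -0.03, 0], [0, 0, 0]]
    - [[0, -0.0325, 0], [0, 0, 0]]
    - [[0, -0.035, 0], [0, 0, 0]]
    - [[0, -0.035, 0], [0, 0, 0]]
    - [[0, -0.035, 0], [0, 0, 0]]

```text
time_s: 20.22
tcp_pos: [0.5414, -0.1212, 0.0699]
eef_rot: [180.0, -0.0, 16.9]
contact_force: [3.1, -7.8, -3.2]
gripper_width: 0.0199
gripper_force: 40.0
```

```bash
python3 - <<'E'
from h import *
from plant import r
go(*jig(0,-.1345+.065),.069,16.95)
c=r.capture("side");cv2.imwrite("pics/s3.png",cv2.resize(c["frame"][110:260,280:400,::-1],None,fx=4,fy=4,interpolation=cv2.INTER_CUBIC))
s=r.get_state();a=np.radians(JY);print("along",np.dot(s["contact_force"][:2],[-np.sin(a),np.cos(a)]))
E
```

```text
go [-0.0006 -0.0072  0.0009] [ 0. -0. -0.] F [ 3.1 -7.8 -3.2] w 0.0199 20.22
along -7.924981731653984
```

View pics/s3.png

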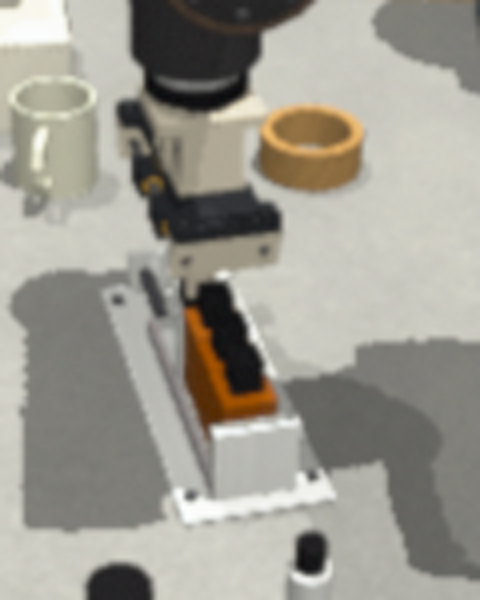

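Picture: the three bottles are closed up in a row with a few mm left before the stop (gap near crop 245,418). Creeping in.

In the tool's units: -0.005 m / 0.4 = -0.0125, -0.0045 m / 0.4 = -0.0113.

hand_motion:
  motion:
    - [[0, -0.0025, 0], [0, 0, 0]]
    - [[0, -0.005, 0], [0, 0, 0]]
    - [[0, -0.0075, 0], [0, 0, 0]]
    - [[0, -0.01, 0], [0, 0, 0]]
    - [[0, -0.0113, 0], [0, 0, 0]]
    - [[0, -0.0125, 0], [0, 0, 0]]
    - [[0, -0.0125, 0], [0, 0, 0]]
    - [[0, -0.0125, 0], [0, 0, 0]]

```text
time_s: 20.93
tcp_pos: [0.5401, -0.1166, 0.0699]
eef_rot: [180.0, -0.0, 16.9]
contact_force: [3.5, -9.2, -3.5]
gripper_width: 0.0201
gripper_force: 40.0
```

hand_motion:
  motion:
    - [[0, -0.0008, 0], [0, 0, 0]]
    - [[0, -0.0015, 0], [0, 0, 0]]
    - [[0, -0.0023, 0], [0, 0, 0]]
    - [[0, -0.0023, 0], [0, 0, 0]]

```text
time_s: 21.27
tcp_pos: [0.5398, -0.1158, 0.0699]
eef_rot: [180.0, -0.0, 16.9]
contact_force: [3.4, -9.2, -3.6]
gripper_width: 0.0198
gripper_force: 40.0
```

In the tool's units: -0.0006 m / 0.4 = -0.0015, -0.0003 m / 0.4 = -0.0008.

hand_motion:
  motion:
    - [[0, -0.0008, 0], [0, 0, 0]]
    - [[0, -0.0015, 0], [0, 0, 0]]
    - [[0, -0.0015, 0], [0, 0, 0]]
  only: "tcp|contact"

```text
tcp_pos: [0.5397, -0.1152, 0.0699]
contact_force: [3.1, -9.0, -2.9]
```

hand_motion:
  motion:
    - [[0, -0.0005, 0], [0, 0, 0]]
    - [[0, -0.001, 0], [0, 0, 0]]
    - [[0, -0.001, 0], [0, 0, 0]]
  only: "tcp|contact"

```text
tcp_pos: [0.5396, -0.1148, 0.0699]
contact_force: [3.3, -8.4, -4.2]
```

In the tool's units: -0.0004 m / 0.4 = -0.001, -0.0002 m / 0.4 = -0.0005.

hand_motion:
  motion:
    - [[0, -0.0005, 0], [0, 0, 0]]
    - [[0, -0.001, 0], [0, 0, 0]]
    - [[0, -0.001, 0], [0, 0, 0]]
  only: "tcp|contact"

```text
tcp_pos: [0.5394, -0.1145, 0.0699]
contact_force: [3.7, -8.4, -4.0]
```

In the tool's units: -0.0004 m / 0.4 = -0.001, -0.0002 m / 0.4 = -0.0005.

hand_motion:
  motion:
    - [[0, -0.0005, 0], [0, 0, 0]]
    - [[0, -0.001, 0], [0, 0, 0]]
    - [[0, -0.001, 0], [0, 0, 0]]
  only: "tcp|contact"

```text
tcp_pos: [0.5394, -0.1144, 0.0699]
contact_force: [4.7, -11.5, -4.5]
```

In the tool's units: -0.0004 m / 0.4 = -0.001, -0.0002 m / 0.4 = -0.0005.

hand_motion:
  motion:
    - [[0, -0.0005, 0], [0, 0, 0]]
    - [[0, -0.001, 0], [0, 0, 0]]
    - [[0, -0.001, 0], [0, 0, 0]]
  only: "tcp|contact"

```text
tcp_pos: [0.5394, -0.1143, 0.0699]
contact_force: [6.4, -13.6, -5.7]
```

In the tool's units: -0.0005 m / 0.4 = -0.0013, -0.0004 m / 0.4 = -0.001.

hand_motion:
  motion:
    - [[0, -0.0005, 0], [0, 0, 0]]
    - [[0, -0.001, 0], [0, 0, 0]]
    - [[0, -0.0013, 0], [0, 0, 0]]
    - [[0, -0.0013, 0], [0, 0, 0]]
    - [[0, -0.0013, 0], [0, 0, 0]]
  only: "tcp|contact"

```text
tcp_pos: [0.5394, -0.1143, 0.0699]
contact_force: [5.8, -16.2, -5.6]
```

hand_motion:
  motion:
    - [[0, 0, 0], [0, 0, 0]]
    - [[0, 0, 0], [0, 0, 0]]
    - [[0, 0, 0], [0, 0, 0]]
    - [[0, 0, 0], [0, 0, 0]]
    - [[0, 0, 0], [0, 0, 0]]
    - [[0, 0, 0], [0, 0, 0]]

```text
time_s: 23.43
tcp_pos: [0.5394, -0.1143, 0.0699]
eef_rot: [179.9, -0.0, 16.9]
contact_force: [5.8, -16.8, -7.4]
gripper_width: 0.0199
gripper_force: 40.0
```

Push along the channel is about 17.8 N, so roughly 9 N is on the stop, and the reading is steady. A quick check, then hand in.

```bash
python3 - <<'E'
from h import *
from plant import r
c=r.capture("side");cv2.imwrite("pics/s4.png",cv2.resize(c["frame"][110:360,260:440,::-1],None,fx=2.4,fy=2.4,interpolation=cv2.INTER_CUBIC))
print(r.get_state()["contact_force"],r.get_state()["qd"].round(3))
E
```

```text
[  6.81173037 -16.40931058  -5.92001068] [ 0.013  0.061 -0.029  0.022 -0.057 -0.082]
```

View pics/s4.png

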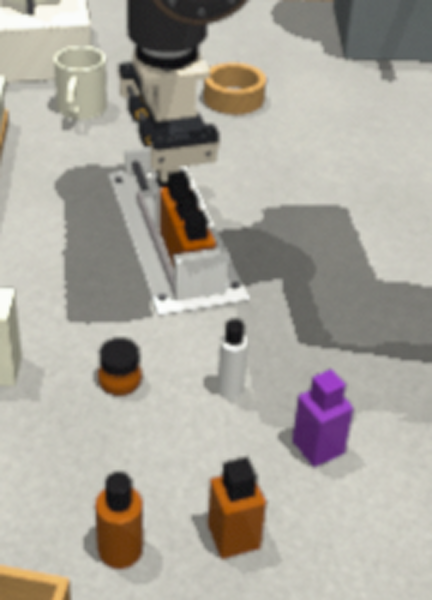

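Picture: the row is tight against the stop (crop 185,215), and the fourth square bottle (238,510) and the other things are standing where they were.

```bash
python3 -c "
from plant import r
print(r.close_job())"
```

```text
the job is handed in; nothing more can be done
None
```

I handed the job in with three square bottles pressed tight against the stop and the pusher still held: about 18 N of push, so I estimate 9 N on the row, and the fourth bottle and the other things are undisturbed; `close_job()` gave no verdict.

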